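# Pull the instrument's air filter for inspection

### The arm

A 6-joint arm with a two-finger parallel gripper is mounted at the origin on the work surface. World frame = base frame: x ahead of the robot, y to its left, z up, the work surface at z = 0. Lengths are in m, angles in rad, forces in N, time in s.
With the tool pointing down it reaches from about 0.25 to 0.725 m from the base axis. Payload 4 kg.
Tool frame: the origin (TCP) lies between the finger pads; the fingertips stand 8 mm ahead of it and the grasp point (between the pads) lies 11 mm behind it; z points along the fingers, y is the direction in which the jaws open and shut (so a half turn about z gives the same grasp; the last joint's range is limited). The gripper opens to 85 mm and grips with 20 to 120 N. Pads are 22 mm wide; open, the fingers measure 114 mm over their backs; the gripper's body (76 mm by 85 mm) begins 54 mm behind the grasp point. The pads swing forward as they close: fully open they stand 13 mm farther back than shut.
Start: joints at [-1.263, 0.241, 0.005, 1.335, 0, 1.571], TCP at [0.151, -0.477, 0.239] pointing down, gripper open.
Joint ranges: [-2.72, 2.72], [-1.05, 1.87], [-1.09, 1.28], [-1.99, 2.15], [-1.42, 1.44], [-3.14, 3.14]. Speed limits (rad/s): [2.79, 2.79, 3.14, 3.14, 3.14, 3.14].

### API

Orientations are given as a unit quaternion [x, y, z, w].
In Python, from workcell import * gives the robot as it stands.
- The arm moves only by the tool send_rows, never from a script. Its argument "increments" is a list that holds one entry, the list of rows, each a list of 6 numbers: the shift along the tool's x, y, z in units of 50 mm (1.0 is 50 mm), then the turn, a rotation vector about the tool's x, y, z in units of 10 degrees (1.0 is 10 degrees). In form: [[[x, y, z, ax, ay, az], ...]]. A call has 1 to 8 rows; each row shifts and turns the commanded pose from where the row before left it, along the tool's axes as they then stand; what a row does not reach is not made up. A row lasts 1/8 s, in which the tool goes at most 62.5 mm and 10.7 degrees, less where a joint would pass 70% of its speed; a pose out of reach is approached as far as the arm can. A call with a number of a shift or a turn outside -1 to 1 is refused whole. A call with a gripper value outside its range is refused whole. "grip" is the closure, from 0 (fully open) to 1 (shut), set as the call begins (left out, the last holds). The fingers move at their own pace and stop on an object; the grip force is fixed at half the most. Time passes only in rows, so rows that do not move let the fingers close. It gives the time, the measured TCP pose, the force and the opening at its end, in the units of the state.
- get_obs(): the state, without advancing time (a new reading comes with each control period).
- camera(name): name is "side" or "top" or "wrist"; returns a dict with "color" (400x640x3 uint8, red, green, blue), "z_map" (400x640 float32, m along the optical axis (not along the pixel's ray), 0 where there is no reading), "intrinsics" (3x3 intrinsics, pixels), "pose" (4x4, takes a point from camera to world coordinates); the wrist camera has in their place "mount" (4x4, takes a point from camera to tool coordinates, whose origin is the TCP and whose axes are the flange's). Camera axes: x right, y down, z forward; pixel columns grow to the right and rows downward; lengths in m; the calibration is good to about 2 mm. A picture is of the moment at which its call begins: read the wrist's pose just before it.
- job_done(): hands the job in, once; it reports no verdict.
The state is a dict: "clock": time; "joint_pos": joint angles; "joint_vel": joint speeds; "tau": joint torques, N m; "eef_pos": TCP position; "tool_rot": TCP orientation; "ft_force": force on the tool from outside, world axes, zero at the start; "ft_torque": the same for the moment, N m; "grip_width": finger opening in m.
Only numpy, scipy, OpenCV 4.12 (cv2) and the standard library are available. Lean on these libraries where they do the work, as an engineer would, in place of code of your own. Each camera call takes 0.05 s, during which the arm holds its last target.

### The job

The bench instrument's air filter is due for a look: first swing the lever on its top into the notch marked with the raised stud, then lift the cover flap until it stands open by itself. Draw the filter plate straight up out of the well beneath, carry it to the round light plate and finish while still holding it there, upright and still, over the middle of the light plate and about 20 cm above the bench. Leave the lever in its notch, the flap standing open and the other things on the bench alone.

Things in the scene. Friction and masses are not known exactly. Their poses are not given: they have to be found in the camera images.
- instrument: Grey bench instrument, 220 (x) by 340 (y) by 110 mm high, fixed to the bench; origin at the centre of its underside. The lever is on the half of its top nearer the screen face (the -y face), the filter flap on the +y half.
- lever (a joint): Angle of the flat lever, rad, -0.8 to 0.8. At 0 the arm points along the instrument's -x; positive is counter-clockwise from above (knob towards the screen face). 0.45 is the middle of the notch marked with a raised round stud (16 mm wide, 10 high, just outside it); the plain notch is at -0.6; it starts between -0.75 and -0.3. No click: friction holds it; about 1.5 N at the knob moves it.
- service_notch (a point): Where the knob's point lies when the lever is in the middle of the stud-marked notch (fixed on the instrument, 144 mm above the bench).
- flap (a joint): Angle of the cover flap, rad: 0 shut (flat), 1.57 upright, stop at 1.9. The hinge runs along the instrument's y, on the flap's +x edge; the tab edge (-x) rises. A stiff hinge holds the flap where it is left (about 2 N at the tab moves it). The flap is a plate 124 by 114 mm, 6 mm thick.
- flap_hinge (a point): Point on the flap's hinge axis, in the middle of its length, at (45, 70, 110) mm in the instrument's frame.
- flap_tab (a point): Grip point in the flap's tab, an upright grey fin at the edge opposite the hinge, 24 mm long (x), 10 mm thick (along the hinge, y), 36 mm high above the flap, top 152 mm above the bench when shut. The point lies 10 mm below the fin's top, 113 mm from the hinge along the flap and 32 mm above the hinge axis when shut.
- filter: Filter plate: aluminium frame 94 mm wide (x), 12 thick (y), 60 high with grey mesh; on the middle of its top edge a black pull tab 24 mm wide, 8 thick (y), 20 high. 80 mm high in all, 0.1 to 0.2 kg. Origin at the centre of its underside, z up. It starts upright in the well, axes parallel to the instrument's, underside 22 mm and tab top 102 mm above the bench.
- light_plate: Round flat light plate, 130 mm diameter, 10 mm high, fixed to the bench, white face up; origin at the centre of its underside.
- screwdriver: Screwdriver 180 mm long lying on the bench; leave alone.
- mug: White mug 80 mm wide, 90 mm high; leave alone.
- scanner: White hand-held unit, 70 by 110 by 41 mm, lying on the bench; leave alone.
- coupler: Small brass and steel coaxial coupler standing on end, 30 mm wide, 40 mm high; leave alone.
- well_mouth (a point): Centre of the mouth of the filter well under the flap, at (-15, 70, 110) mm in the instrument's frame. The well is 100 by 100 mm, its floor 22 mm above the bench. Guide rails at its -x and +x ends, up to 72 mm above the bench, make a slot 15 mm wide (y) and 100 mm long (x) for the filter.
- lever_pivot (a point): The lever's vertical pivot on the instrument's top, at (35, -90, 110) mm in its frame. The notches are gaps in a ridged arc, 12 mm high, 97 to 109 mm from the pivot.
- lever_knob (a point): Upright round black knob at the lever's end, 16 mm diameter, 80 mm from the pivot. This point is on its axis, 144 mm above the bench; the knob's top is at 157 mm, the arm's top face under it at 127 mm. The arm is 14 mm wide and 7 mm thick.
Things that resemble listed ones, but are neither listed nor needed, are in the scene too. Of the things like the light_plate, leave any that is brown or pink; of the rest the smaller one is meant.

How it is judged:
On the way, in this order (a step that is already met when the one before it is completed fails the run):
1. the lever is in the stud-marked notch, the flap still shut (value of joint lever between 0.32 and 0.58 rad and value of joint flap below 0.1 rad), for 0.3 s.
2. the flap stands open (value of joint lever between 0.32 and 0.58 rad and value of joint flap above 1.2 rad), for 0.3 s.
3. the filter is drawn clear out of the well (z of filter in the frame of instrument above 0.115 m and contact force between the fingers and filter above 0.5 N), for 0.1 s.
At the end, for the whole second after the job is handed in: Gripper holds the filter plate upright (within 0.25 rad), still (under 3 cm/s), underside 100 to 300 mm above the bench, within 45 mm of the light plate's centre seen from above, touching neither light plate nor instrument; lever at 0.32 to 0.58 rad, flap beyond 1.2 rad (all of step 2 and horizontal distance between filter and light_plate below 0.045 m and height (world z) of filter between 0.1 and 0.3 m and angle between filter's own z axis and vertical below 0.25 rad and linear speed of filter below 0.03 m/s and angular speed of filter below 0.3 rad/s and contact force between the fingers and filter above 1 N and contact force between filter and light_plate below 0.05 N and contact force between filter and instrument below 0.05 N); the arm keeps its last pose, push and grip.
It fails at once if the flap is lifted while the lever is out of the stud-marked notch (value of joint flap above 0.15 rad and not (value of joint lever between 0.32 and 0.58 rad)).
It fails at once if the screwdriver is pushed about (distance of screwdriver from where it was at the start of the episode above 0.03 m).
It fails at once if the mug is pushed about (distance of mug from where it was at the start of the episode above 0.03 m).
It fails at once if the scanner is pushed about (distance of scanner from where it was at the start of the episode above 0.03 m).
It fails at once if the coupler is pushed about (distance of coupler from where it was at the start of the episode above 0.03 m).
It also fails if it takes over 67 s, if anything falls off the work surface, if the arm or the gripper's body presses on something with over 40 N, if the wrist force passes 120 N, or if a joint passes its speed limit or range.

## Working session

There is one attempt and no reset: what is moved stays moved. The work goes in short steps, Python scripts to look and compute and a tool call to move; the robot and the scene stay as the last step left them, time stands still between calls to the robot, and variables do not carry over. Pictures are saved under pics/ and viewed, and the job is handed in when it is done.

Besides the shell and the picture viewer there is one more tool, called by a JSON object that holds its "method" and its "body", one argument or row to a line. send_rows: Moves the arm, as the interface text tells. Its arguments: {"type":"object","properties":{"increments":{"type":"array"},"grip":{"type":"number"}},"required":["increments"]}

```bash
mkdir -p pics; ls
cat > h.py <<'E'
from workcell import *
import numpy as np, cv2
from scipy.spatial.transform import Rotation as R
def snap(n,f):
    o=get_obs(); c=camera(n)
    if n=="wrist":
        T=np.eye(4);T[:3,:3]=R.from_quat(o["tool_rot"]).as_matrix();T[:3,3]=o["eef_pos"]
        c["pose"]=T@c["mount"]
    np.savez(f"pics/{f}.npz",**{k:c[k] for k in("color","z_map","intrinsics","pose")})
    cv2.imwrite(f"pics/{f}.png",c["color"][:,:,::-1]); return c
def load(f): return dict(np.load(f"pics/{f}.npz"))
def cloud(c):
    z=c["z_map"];K=c["intrinsics"];v,u=np.indices(z.shape)
    p=np.stack([(u-K[0,2])/K[0,0]*z,(v-K[1,2])/K[1,1]*z,z],-1)
    return p@c["pose"][:3,:3].T+c["pose"][:3,3]
def proj(c,p):
    q=c["pose"][:3,:3].T@(np.array(p)-c["pose"][:3,3]); k=c["intrinsics"]@q; return k[:2]/k[2]
E
python3 - <<'E'
from h import *
snap("top","t0");snap("side","s0");print(get_obs())
E
```

```text
pics
{'clock': 0.1, 'joint_pos': array([-1.26295469e+00,  2.41355174e-01,  3.87228368e-03,  1.33520855e+00,
        8.05425225e-06,  1.57080166e+00]), 'joint_vel': array([ 0.00153318, -0.00216848,  0.00411163,  0.00053261, -0.0012247 ,
        0.00113833]), 'tau': array([-9.43435371e-04, -3.73137867e+01,  2.53010023e+01,  1.08497276e-02,
        6.78734909e-05, -5.28939665e-06]), 'eef_pos': array([ 0.15133754, -0.47597222,  0.2384983 ]), 'tool_rot': array([ 9.88177526e-01,  1.53311055e-01, -1.41296609e-04, -9.36972198e-04]), 'ft_force': array([0.51951839, 0.83889205, 0.44361876]), 'ft_torque': array([ 0.04381769, -0.01607454,  0.02587654]), 'grip_width': 0.08538578889263745}
```

View pics/t0.png

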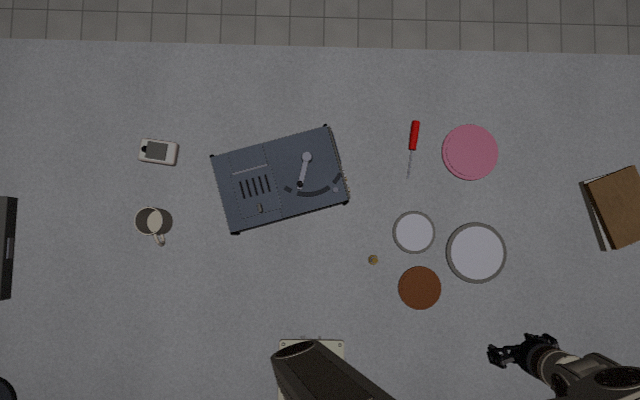

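View pics/s0.png

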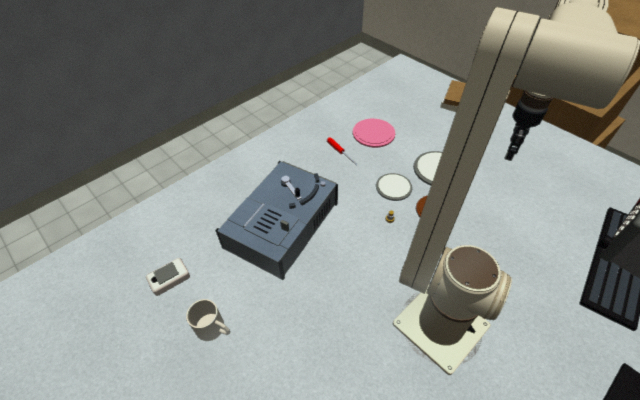

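The top view shows the instrument at about (280,180), with the lever knob at (300,184), the flap tab at (261,208) and the stud near (335,189). The white plates are at (413,232), the smaller one, and (476,252). Next I'll fit these precisely.

Run:
```python
from h import *
c=load("t0");P=cloud(c)
im=c["color"][:,:,::-1]
cv2.imwrite("pics/t0c.png",cv2.resize(im[115:245,200:360],None,fx=5,fy=4.6,interpolation=cv2.INTER_CUBIC))
print("cam",c["pose"][:3,3],c["intrinsics"][0])
z=P[...,2]
# instrument top
m=np.zeros(z.shape,bool);m[110:250,195:365]=True
m&=(z>0.095)&(z<0.117)
n,l,s,_=cv2.connectedComponentsWithStats(m.astype(np.uint8))
i=1+np.argmax(s[1:,4]);q=P[l==i];print(s[i],np.median(q[:,2]))
r=cv2.minAreaRect((q[:,:2]*1000).astype(np.float32));print(r,cv2.boxPoints(r))
# plates
for (u,v) in((413,232),(476,252)):
  g=im.astype(int).mean(-1)
  mm=(z>0.004)&(z<0.03);mm2=np.zeros_like(mm);mm2[v-40:v+40,u-40:u+40]=True
  n,l,s,_=cv2.connectedComponentsWithStats((mm&mm2).astype(np.uint8));i=l[v,u]
  q=P[l==i];print(i,(cv2.minEnclosingCircle((q[:,:2]*1000).astype(np.float32))),q.mean(0), z[v,u])
```

```text
cam [3.96210656e-01 8.87880375e-04 1.27873844e+00] [421.90458745   0.         320.91206054]
[ 209  124  141  111 8502] 0.11058602493524738
((559.79296875, 95.05606079101562), (230.34246826171875, 351.4002990722656), 16.691129684448242) [[ 399.01102   230.27484 ]
 [ 499.9375   -106.319885]
 [ 720.57495   -40.16272 ]
 [ 619.64844   296.432   ]]
87 ((414.7344665527344, -304.9422912597656), 69.47770690917969) [ 0.41674514 -0.30133078  0.01000919] 0.008334726462463138
61 ((360.41192626953125, -488.9236145019531), 98.42355346679688) [ 0.35905283 -0.48775454  0.01405458] 0.01412035124598865
```

View pics/t0c.png

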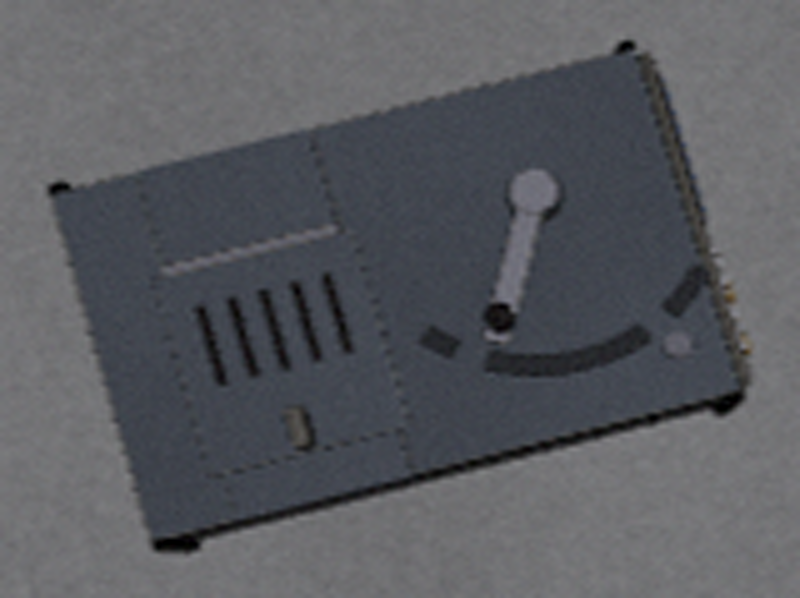

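```bash
cat >> h.py <<'E'
def I2W(p,c=(0.560,0.095),yaw=16.7):
    a=np.deg2rad(yaw);p=np.array(p,float)
    return np.array([c[0]+np.cos(a)*p[0]-np.sin(a)*p[1],c[1]+np.sin(a)*p[0]+np.cos(a)*p[1],p[2]])
E
python3 - <<'E'
from h import *
c=load("t0");im=c["color"][:,:,::-1].copy();im=cv2.resize(im[115:245,200:360],None,fx=5,fy=4.6,interpolation=cv2.INTER_CUBIC)
for p in [(.11,.17,.11),(.11,-.17,.11),(-.11,.17,.11),(-.11,-.17,.11),(.035,-.09,.127),(-.068,.07,.152),(.045,.07,.11)]:
    q=(proj(c,I2W(p))-[200,115]+.5)*[5,4.6]; cv2.circle(im,tuple(int(x) for x in q),4,(0,0,255),1);print(p,I2W(p),q)
cv2.imwrite("pics/t0d.png",im)
E
```

```text
(0.11, 0.17, 0.11) [0.61650919 0.28943948 0.11      ] [ 56.31428379 191.94425284]
(0.11, -0.17, 0.11) [ 0.71421176 -0.03622017  0.11      ] [642.94744621  45.48622436]
(-0.11, 0.17, 0.11) [0.40578824 0.22622017 0.11      ] [157.71289015 542.07221297]
(-0.11, -0.17, 0.11) [ 0.50349081 -0.09943948  0.11      ] [750.15763314 390.07721895]
(0.035, -0.09, 0.127) [0.61938623 0.01885359 0.127     ] [541.50971642 191.30430579]
(-0.068, 0.07, 0.152) [0.47475283 0.14250706 0.152     ] [304.02853977 424.84018408]
(0.045, 0.07, 0.11) [0.58298678 0.1749788  0.11      ] [260.39285363 250.6450905 ]
```

View pics/t0d.png

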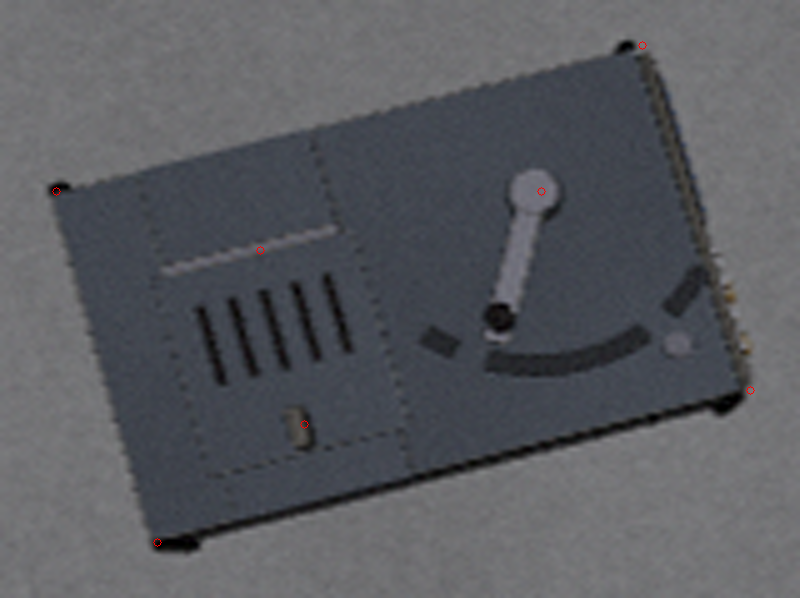

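Run:
```python
from h import *
c=snap("wrist","w0");print(c["mount"].round(3),c["intrinsics"])
```

```text
[[-0.    -0.947 -0.321  0.084]
 [ 1.    -0.     0.     0.   ]
 [-0.    -0.321  0.947 -0.136]
 [ 0.     0.     0.     1.   ]] [[343.1353999    0.         316.20708002]
 [  0.         343.1353999  202.15852206]
 [  0.           0.           1.        ]]
```

{"method": "send_rows", "body": {
  "increments": [
    [[0,0,-0.2,0,0,-1],[0,0,-0.2,0,0,-1],[0,0,-0.2,0,0,-1],[0,0,-0.2,0,0,-1],[0,0,-0.2,0,0,-1],[0,0,-0.2,0,0,-1],[0,0,0,0,0,-1],[0,0,0,0,0,-1]]
  ]
}}

```text
clock: 1.15
eef_pos: [0.1514, -0.4764, 0.2991]
tool_rot: [0.656, 0.755, 0.0, -0.0]
ft_force: [-0.1, 0.4, 0.1]
grip_width: 0.0853
```

{"method": "send_rows", "body": {
  "increments": [
    [[0,0,0,0,0,-1],[0,0,0,0,0,-1],[0,0,0,0,0,-1],[0,0,0,0,0,-1],[0,0,0,0,0,-1],[0,0,0,0,0,-1],[0,0,0,0,0,-1],[0,0,0,0,0,-1]]
  ]
}}

```text
clock: 2.15
eef_pos: [0.1514, -0.4763, 0.2989]
tool_rot: [0.018, 1.0, 0.0, -0.0]
ft_force: [-0.1, 0.4, 0.9]
grip_width: 0.0856
```

```bash
cat >> h.py <<'E'
C0=(0.559,0.099);YAW=16.7
def goal(p,yaw=YAW+180,tilt=0):
    "world target pos, tool-x heading yaw; returns the shift (50mm) and rotvec(10deg) needed in the present tool frame. tilt deg about tool y"
    o=get_obs();r=R.from_quat(o["tool_rot"])
    a=np.deg2rad(yaw)
    t=R.from_matrix(np.array([[np.cos(a),np.sin(a),0],[np.sin(a),-np.cos(a),0],[0,0,-1]]).reshape(3,3))*R.from_rotvec([0,np.deg2rad(tilt),0])
    d=r.inv().apply(np.array(p)-o["eef_pos"])
    print("t",round(o["clock"],2),"pos",o["eef_pos"].round(4),"j",o["joint_pos"].round(2),"grip",round(o["grip_width"],4),"F",o["ft_force"].round(1))
    print("shift50",(d/0.05).round(3),"rot10",(np.rad2deg((r.inv()*t).as_rotvec())/10).round(3))
E
python3 -c "
from h import *
goal([0.55,0.09,0.30])"
```

```text
t 2.15 pos [ 0.1514 -0.4763  0.2989] j [-1.26  0.22  0.14  1.49  0.   -1.23] grip 0.0856 F [-0.1  0.4  0.9]
shift50 [-7.565 11.601 -0.014] rot10 [ 5.000e-03 -1.000e-03 -1.873e+00]
```

{"method": "send_rows", "body": {
  "increments": [
    [[-0.63,0.96,0,0,0,0],[-0.63,0.96,0,0,0,0],[-0.63,0.96,0,0,0,0],[-0.63,0.96,0,0,0,0],[-0.63,0.96,0,0,0,0],[-0.63,0.96,0,0,0,0],[-0.63,0.96,0,0,0,0],[-0.63,0.96,0,0,0,0]]
  ]
}}

```text
clock: 3.15
eef_pos: [0.4198, -0.1015, 0.2993]
tool_rot: [0.021, 1.0, -0.0, 0.0]
ft_force: [0.4, -1.0, 1.0]
grip_width: 0.0854
```

{"method": "send_rows", "body": {
  "increments": [
    [[-0.63,0.96,0,0,0,0],[-0.63,0.96,0,0,0,0],[-0.63,0.96,0,0,0,0],[-0.63,0.96,0,0,0,0],[0,0,0,0,0,-0.94],[0,0,0,0,0,-0.94],[0,0,0,0,0,0]]
  ],
  "grip": 0.6
}}

```text
clock: 4.03
eef_pos: [0.5528, 0.0836, 0.2987]
tool_rot: [-0.142, 0.99, -0.0, -0.001]
ft_force: [1.0, -0.2, -0.3]
grip_width: 0.0343
```

```bash
python3 -c "
from h import *
goal([0.55,0.09,0.30]);snap('wrist','w1')"
```

```text
t 4.03 pos [0.5528 0.0836 0.2987] j [ 0.15  0.35  0.3   1.53  0.   -0.14] grip 0.0343 F [ 1.  -0.2 -0.3]
shift50 [ 0.018  0.138 -0.026] rot10 [ 0.001 -0.007 -0.035]
```

View pics/w1.png

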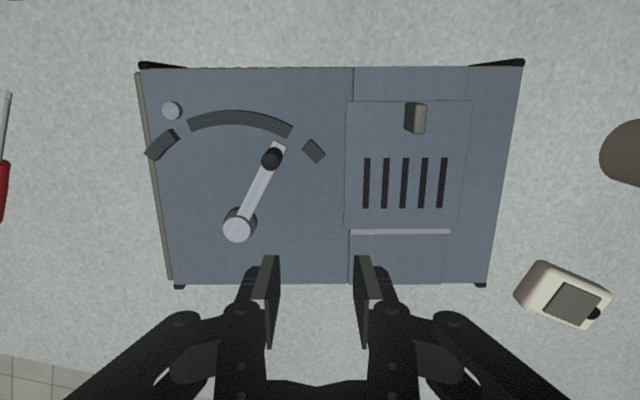

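Run:
```python
from h import *
im=load("w1")["color"][:,:,::-1]
cv2.imwrite("pics/w1a.png",cv2.resize(im[50:250,130:340],None,fx=3.7,fy=3,interpolation=cv2.INTER_CUBIC))
cv2.imwrite("pics/w1b.png",cv2.resize(im[50:250,335:535],None,fx=4,fy=3,interpolation=cv2.INTER_CUBIC))
```

```text
(no output)
```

View pics/w1a.png

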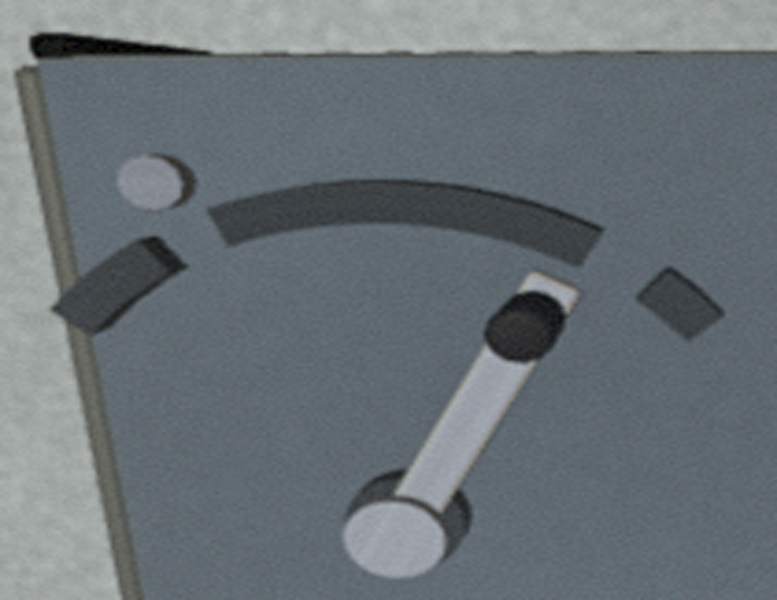

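View pics/w1b.png

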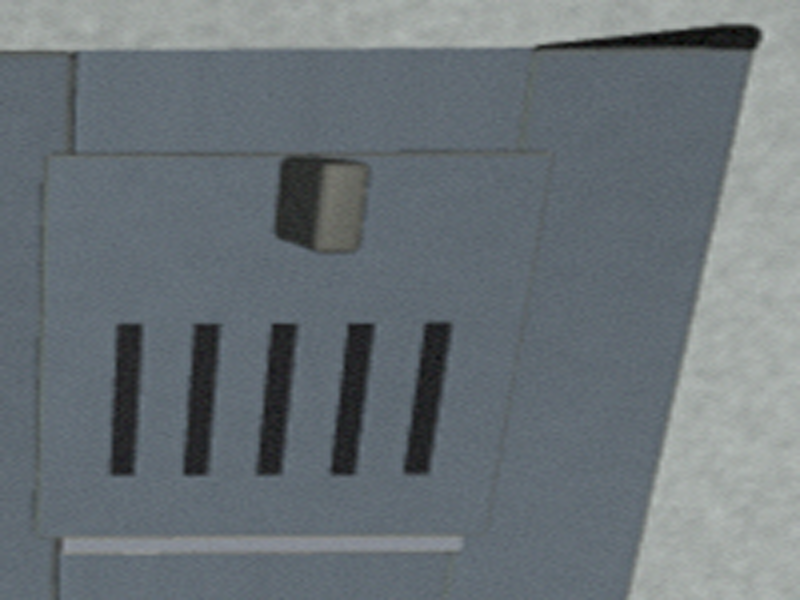

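```bash
cat >> h.py <<'E'
def ray(c,uv,z):
    K=c["intrinsics"];d=np.array([(uv[0]-K[0,2])/K[0,0],(uv[1]-K[1,2])/K[1,1],1]);d=c["pose"][:3,:3]@d;o=c["pose"][:3,3]
    return o+d*(z-o[2])/d[2]
def W2I(p,c=None,yaw=None):
    c=C0 if c is None else c; a=np.deg2rad(YAW if yaw is None else yaw);d=np.array(p)[:2]-c
    return np.array([np.cos(a)*d[0]+np.sin(a)*d[1],-np.sin(a)*d[0]+np.cos(a)*d[1]])
E
python3 - <<'E'
from h import *
from scipy.optimize import least_squares
c=load("w1")
pts=[("tab",(420.5,118.7),.152,(-68,70)),("c++",(523,65.7),.11,(-110,170)),("c+-",(140.3,69.3),.11,(-110,-170)),("hinge",(400.8,231.7),.112,(45,70)),("pivot",(237.3,229.3),.13,(35,-90))]
W=[ray(c,u,z) for _,u,z,_ in pts]
def f(x): return np.ravel([W2I(w,x[:2],x[2])*1000-np.array(n) for w,(_,_,_,n) in zip(W,pts)])
s=least_squares(f,[.559,.099,16.7]);print(s.x,f(s.x).reshape(-1,2).round(1))
for n,u,z in[("knob",(271.1,160),.157),("stud",(170.5,110.7),.12)]:
    w=ray(c,u,z);print(n,w,W2I(w,s.x[:2],s.x[2])*1000)
P=cloud(c);print(P[119,420],P[160,271],P[229,237])
E
```

```text
[ 0.56138082  0.10124448 16.89238138] [[-1.2 -0.1]
 [-0.2 -1.5]
 [-0.4  1.1]
 [ 1.9  1.4]
 [-0.  -0.9]]
knob [0.54009403 0.04127027 0.157     ] [-37.79531685 -51.20104669]
stud [ 0.53084415 -0.05772719  0.12      ] [ -75.41226852 -143.23920333]
[0.47516205 0.14735627 0.15301239] [0.54014212 0.04118411 0.15689352] [0.61886916 0.02465963 0.13448077]
```

```bash
cat >> h.py <<'E'
C0=(0.5614,0.1012);YAW=16.9
def I(x,y,z): return I2W((x/1000,y/1000,z/1000),C0,YAW)
E
python3 - <<'E'
from h import *
goal(I(-40,-51,142),YAW+180)
E
```

```text
t 4.08 pos [0.5528 0.0834 0.2989] j [ 0.15  0.35  0.3   1.53 -0.   -0.13] grip 0.0344 F [ 0.5  0.4 -0. ]
shift50 [ 0.521 -0.736  3.139] rot10 [ 0.001 -0.005 -0.062]
```

{"method": "send_rows", "body": {
  "increments": [
    [[0.26,-0.37,0.5,0,0,-0.06],[0.26,-0.37,0.5,0,0,0],[0,0,0.7,0,0,0],[0,0,0.7,0,0,0],[0,0,0.4,0,0,0],[0,0,0.34,0,0,0],[0,0,0,0,0,0]]
  ]
}}

```text
clock: 4.95
eef_pos: [0.5374, 0.0401, 0.141]
tool_rot: [-0.147, 0.989, 0.0, -0.002]
ft_force: [-0.5, -0.5, -0.2]
grip_width: 0.0344
```

```bash
python3 -c "
from h import *
goal(I(-40,-134,142),YAW+180);snap('wrist','w2')"
```

```text
t 4.95 pos [0.5374 0.0401 0.141 ] j [ 0.07  0.38 -0.06  1.13  0.   -0.22] grip 0.0344 F [-0.5 -0.5 -0.2]
shift50 [-0.016 -1.65  -0.021] rot10 [ 0.004 -0.019 -0.   ]
```

View pics/w2.png

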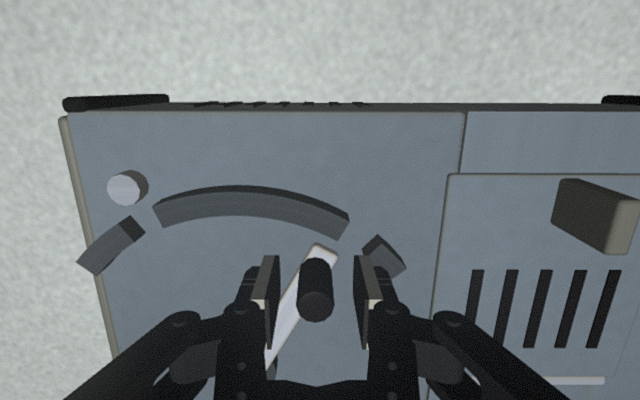

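The knob at (316,290) sits between the pads. Next I'll push along tool -y.

{"method": "send_rows", "body": {
  "increments": [
    [[0,-0.2,0,0,0,0],[0,-0.25,0,0,0,0],[0,-0.25,0,0,0,0],[0,-0.25,0,0,0,0],[0,-0.25,0,0,0,0],[0,-0.25,0,0,0,0],[0,-0.2,0,0,0,0],[0,0,0,0,0,0]]
  ]
}}

```text
clock: 6.0
eef_pos: [0.5633, -0.0397, 0.1424]
tool_rot: [-0.147, 0.989, -0.001, 0.0]
ft_force: [0.2, -0.1, -0.9]
grip_width: 0.0342
```

```bash
python3 -c "
from h import *
goal(I(-40,-134,142),YAW+180);snap('wrist','w3')"
```

```text
t 6.0 pos [ 0.5633 -0.0397  0.1424] j [-0.07  0.42  0.01  1.15 -0.   -0.37] grip 0.0342 F [ 0.2 -0.1 -0.9]
shift50 [0.018 0.027 0.009] rot10 [-0.009  0.001  0.006]
```

View pics/w3.png

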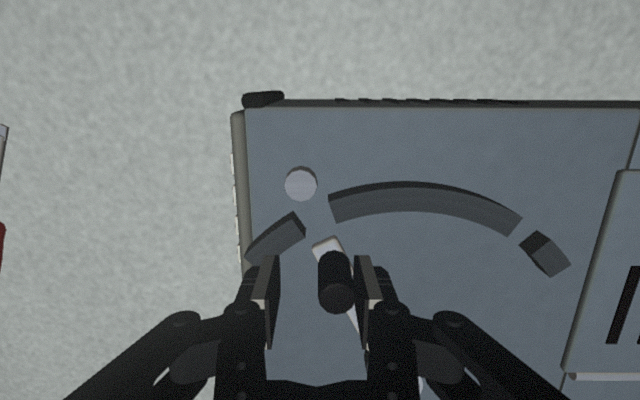

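{"method": "send_rows", "body": {
  "increments": [
    [[0,0.1,0,0,0,0],[0,0.05,0,0,0,0],[0,0,-0.4,0,0,0],[0,0,-0.8,0,0,0],[0,0.2,-0.8,0,0,0],[0,0.8,-0.4,0,0,0],[0,0,0,0,0,0]]
  ]
}}

```text
clock: 6.92
eef_pos: [0.5464, 0.0188, 0.2648]
tool_rot: [-0.15, 0.989, -0.0, 0.002]
ft_force: [1.1, -0.2, -0.7]
grip_width: 0.034
```

Run:
```python
from h import *
goal(I(-68,70,135),YAW+180);c=snap('wrist','w4')
cv2.imwrite("pics/w4c.png",cv2.resize(c["color"][:,:,::-1][50:310,130:450],None,fx=2.4,fy=2.3))
```

```text
t 6.92 pos [0.5464 0.0188 0.2648] j [ 0.03  0.32  0.18  1.43  0.   -0.27] grip 0.034 F [ 1.1 -0.2 -0.7]
shift50 [0.587 2.895 2.591] rot10 [-0.005  0.025  0.036]
```

View pics/w4c.png

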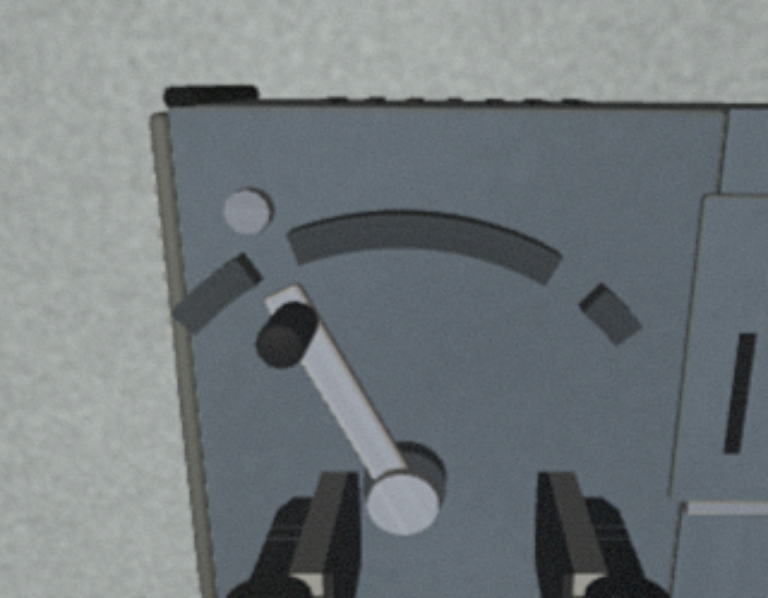

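Run:
```python
from h import *
c=load('w4')
for u,z in(((130+279/2.4,50+347/2.3),.157),((130+403/2.4,50+505/2.3),.1335),((130+284/2.4,50+293/2.3),.127)):
    p=W2I(ray(c,u,z))*1000;d=p-[35,-90];print(p,np.hypot(*d),np.arctan2(-d[1],-d[0]))
```

```text
[ -37.46976018 -127.07817583] 81.40428282962627 0.4729134290009681
[ 34.18370474 -90.40437455] 0.9109647271470116 0.4599430163817527
[ -47.65227335 -130.57801773] 92.07591331485283 0.45638030318056505
```

{"method": "send_rows", "body": {
  "increments": [
    [[0.15,0.72,0,0,0,0.03],[0.15,0.72,0.3,0,0,0],[0.15,0.72,0.3,0,0,0],[0.14,0.73,0.4,0,0,0],[0,0,0.4,0,0,0],[0,0,0.3,0,0,0],[0,0,0,0,0,0]]
  ]
}}

```text
clock: 7.85
eef_pos: [0.475, 0.1454, 0.1756]
tool_rot: [-0.145, 0.989, -0.0, -0.002]
ft_force: [-0.6, -0.1, 0.4]
grip_width: 0.0341
```

```bash
python3 -c "
from h import *
goal(I(-68,70,134),YAW+180);snap('wrist','w5')"
```

```text
t 7.85 pos [0.475  0.1454 0.1756] j [ 0.3   0.27 -0.12  1.18 -0.    0.01] grip 0.0341 F [-0.6 -0.1  0.4]
shift50 [-0.038  0.052  0.832] rot10 [-0.002 -0.022 -0.022]
```

View pics/w5.png

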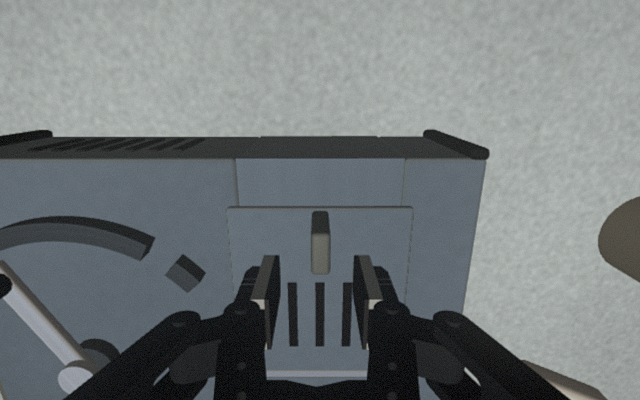

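{"method": "send_rows", "body": {
  "increments": [
    [[-0.02,0.03,0.3,0,0,-0.02],[-0.02,0.02,0.3,0,0,0],[0,0,0.23,0,0,0],[0,0,0,0,0,0]]
  ]
}}

```text
clock: 8.4
eef_pos: [0.4762, 0.149, 0.1344]
tool_rot: [-0.147, 0.989, -0.0, -0.001]
ft_force: [0.1, -0.4, -0.1]
grip_width: 0.0343
```

{"method": "send_rows", "body": {
  "increments": [
    [[0,0,0,0,0,0],[0,0,0,0,0,0],[0,0,0,0,0,0],[0,0,0,0,0,0],[0,0,0,0,0,0]]
  ],
  "grip": 1
}}

```text
clock: 9.02
eef_pos: [0.4777, 0.1485, 0.1363]
tool_rot: [-0.147, 0.989, -0.001, 0.001]
ft_force: [1.3, -4.7, 0.9]
grip_width: 0.0086
```

Run:
```python
from h import *
goal(I(-68,70,134),YAW+180);snap('wrist','w6');print(W2I(get_obs()["eef_pos"]))
th=np.linspace(0,1.65,25);g=np.stack([-(45-113*np.cos(th)+35*np.sin(th)),-(113*np.sin(th)+35*np.cos(th))],1)
print((np.diff(g,axis=0)/50).round(2).tolist())
```

```text
t 9.03 pos [0.4777 0.1485 0.1363] j [ 0.3   0.31 -0.18  1.08 -0.    0.01] grip 0.0086 F [ 1.3 -4.7  0.9]
shift50 [0.034 0.008 0.046] rot10 [-0.011  0.006 -0.002]
[-0.06626717  0.06961018]
[[-0.05, -0.15], [-0.06, -0.15], [-0.07, -0.14], [-0.08, -0.14], [-0.09, -0.13], [-0.1, -0.13], [-0.11, -0.12], [-0.12, -0.11], [-0.13, -0.1], [-0.13, -0.09], [-0.14, -0.08], [-0.14, -0.08], [-0.15, -0.06], [-0.15, -0.05], [-0.16, -0.04], [-0.16, -0.03], [-0.16, -0.02], [-0.16, -0.01], [-0.16, 0.0], [-0.16, 0.01], [-0.16, 0.02], [-0.16, 0.03], [-0.16, 0.04], [-0.15, 0.06]]
```

View pics/w6.png

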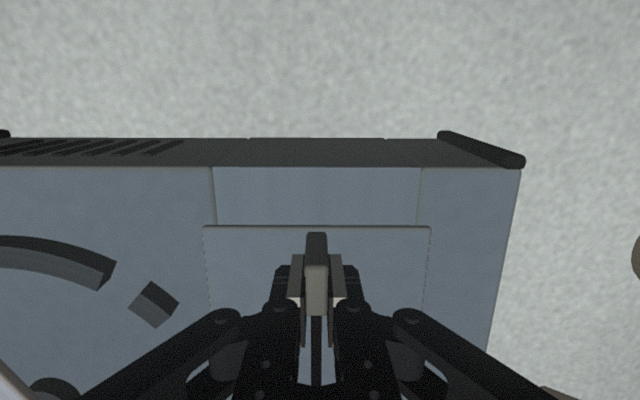

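The fin is held between the pads at (316,270). Now I'll lift along the arc.

{"method": "send_rows", "body": {
  "increments": [
    [[-0.05,0,-0.15,0,0,0],[-0.06,0,-0.15,0,0,0],[-0.07,0,-0.14,0,0,0],[-0.08,0,-0.14,0,0,0],[-0.09,0,-0.13,0,0,0],[-0.1,0,-0.13,0,0,0],[-0.11,0,-0.12,0,0,0],[-0.12,0,-0.11,0,0,0]]
  ]
}}

```text
clock: 10.07
eef_pos: [0.5083, 0.1578, 0.1867]
tool_rot: [-0.147, 0.989, -0.001, -0.003]
ft_force: [3.0, -4.8, -10.1]
grip_width: 0.0087
```

Run:
```python
from h import *
o=get_obs();print(W2I(o["eef_pos"]),o["eef_pos"][2],R.from_quat(o["tool_rot"]).as_matrix()[:,2].round(3),o["ft_force"],o["ft_torque"],o["grip_width"]);snap('wrist','w7');snap("side","s7")
```

```text
[-0.03432573  0.06953453] 0.1867406703739095 [-0.005 -0.004 -1.   ] [  3.031754    -4.79503245 -10.08572007] [-1.11010163  0.05776558  0.00634288] 0.008667650944781464
```

View pics/w7.png

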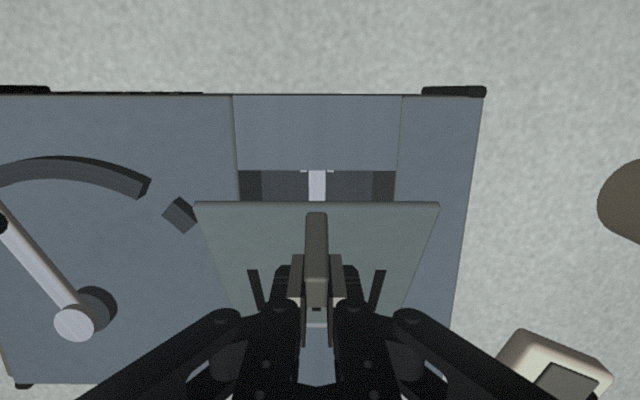

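{"method": "send_rows", "body": {
  "increments": [
    [[-0.13,0,-0.1,0,0,0],[-0.13,0,-0.09,0,0,0],[-0.14,0,-0.08,0,0,0],[-0.14,0,-0.08,0,0,0],[-0.15,0,-0.06,0,0,0],[-0.15,0,-0.05,0,0,0],[-0.16,0,-0.04,0,0,0],[-0.16,0,-0.03,0,0,0]]
  ]
}}

```text
clock: 11.18
eef_pos: [0.5625, 0.174, 0.2139]
tool_rot: [-0.147, 0.989, -0.002, -0.004]
ft_force: [-3.0, -6.3, -3.8]
grip_width: 0.0086
```

Run:
```python
from h import *
o=get_obs();print(W2I(o["eef_pos"]),o["eef_pos"][2],R.from_quat(o["tool_rot"]).as_matrix()[:,2].round(3),o["ft_force"],o["ft_torque"],o["grip_width"],o["joint_pos"]);snap('wrist','w8');snap("side","s8")
```

```text
[0.0221881  0.06938652] 0.2138715206923326 [-0.008 -0.005 -1.   ] [-2.98959396 -6.26210154 -3.8166371 ] [-1.32854563  1.01668396  0.03753889] 0.008552627305677778 [ 0.30111849  0.43630608  0.21780708  1.36117479 -0.00206327  0.00645392]
```

View pics/w8.png

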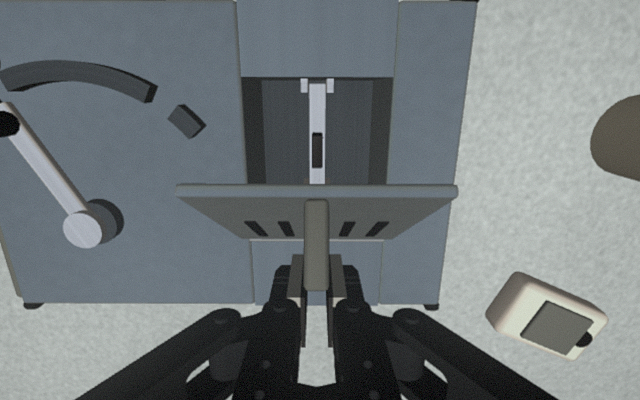

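View pics/s8.png

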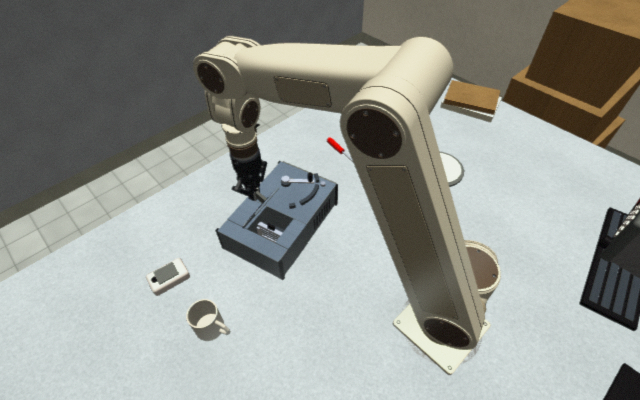

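The flap is at about 1.1 rad, and the filter's tab shows at (317,150). I'll keep going.

{"method": "send_rows", "body": {
  "increments": [
    [[-0.16,0,-0.02,0,0,0],[-0.16,0,-0.01,0,0,0],[-0.16,0,0,0,0,0],[-0.16,0,0.01,0,0,0],[-0.16,0,0.02,0,0,0],[-0.16,0,0.03,0,0,0],[-0.16,0,0.04,0,0,0],[-0.15,0,0.06,0,0,0]]
  ]
}}

```text
clock: 12.28
eef_pos: [0.6242, 0.1926, 0.2084]
tool_rot: [-0.147, 0.989, -0.002, -0.003]
ft_force: [-3.5, -6.4, 3.8]
grip_width: 0.0084
```

Run:
```python
from h import *
o=get_obs();print(W2I(o["eef_pos"]),o["eef_pos"][2],o["ft_force"],o["ft_torque"],o["grip_width"],o["joint_pos"]);snap('wrist','w9')
```

```text
[0.08665476 0.06917243] 0.20839212741446617 [-3.46562417 -6.39061337  3.82694683] [-1.4117308   1.13328929  0.05218672] 0.008434759756112227 [ 0.30024913  0.57280161  0.42435142  1.42840855 -0.00220935  0.00570769]
```

View pics/w9.png

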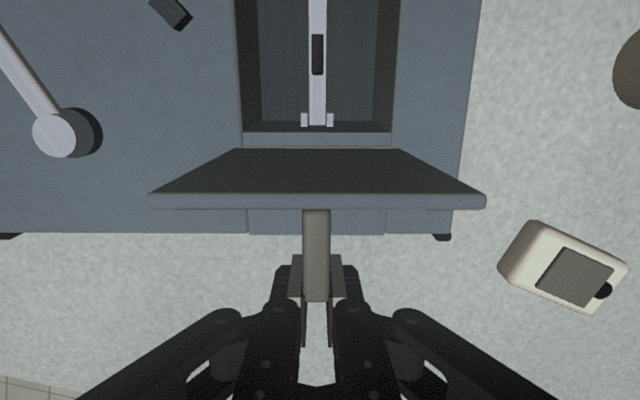

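{"method": "send_rows", "body": {
  "increments": [
    [[0,0,0,0,0,0],[0,0,0,0,0,0],[0,0,0,0,0,0],[0,0,0,0,0,0],[0,0,-0.3,0,0,0],[0,0,-0.6,0,0,0],[0,0,-0.8,0,0,0],[0,0,-0.5,0,0,0]]
  ],
  "grip": 0.6
}}

```text
clock: 13.32
eef_pos: [0.6264, 0.1948, 0.3232]
tool_rot: [-0.147, 0.989, 0.0, 0.002]
ft_force: [0.6, 0.8, -0.9]
grip_width: 0.0339
```

{"method": "send_rows", "body": {
  "increments": [
    [[0.4,0,0,0,0,0],[0.8,0,0,0,0,0],[0.6,0,0,0,0,0],[0.2,0,0,0,0,0],[0,0,0,0,0,0]]
  ]
}}

```text
clock: 13.95
eef_pos: [0.5306, 0.1657, 0.3206]
tool_rot: [-0.147, 0.989, 0.0, 0.001]
ft_force: [0.4, 0.1, -0.2]
grip_width: 0.0344
```

Run:
```python
from h import *
goal(I(-15,70,94),YAW+180);c=snap('wrist','w10');snap("side","s10")
cv2.imwrite("pics/w10c.png",cv2.resize(c["color"][:,:,::-1][40:300,190:450],None,fx=3,fy=2.3))
cv2.imwrite("pics/s10c.png",cv2.resize(load("s10")["color"][:,:,::-1][120:300,180:380],None,fx=4,fy=3.3))
```

```text
t 13.95 pos [0.5306 0.1657 0.3206] j [0.3  0.34 0.35 1.58 0.   0.01] grip 0.0344 F [ 0.4  0.1 -0.2]
shift50 [ 0.096 -0.013  4.532] rot10 [0.    0.014 0.004]
```

View pics/w10c.png

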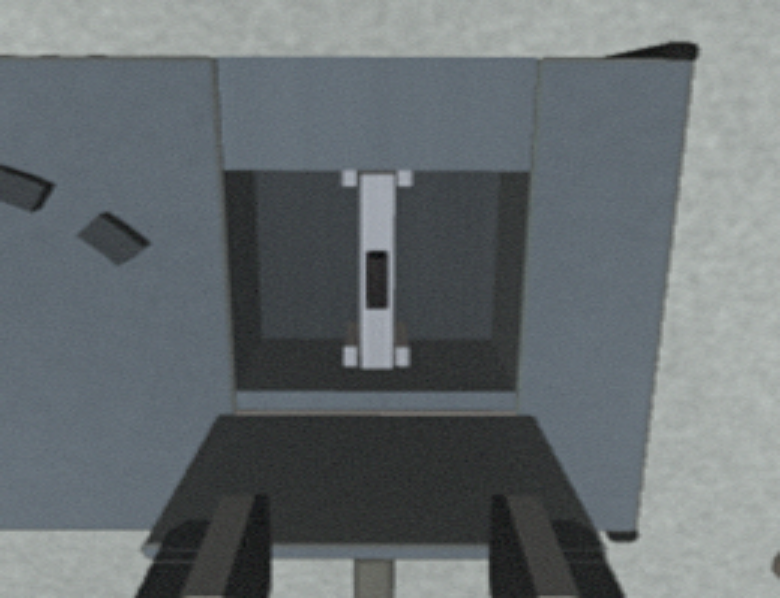

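View pics/s10c.png

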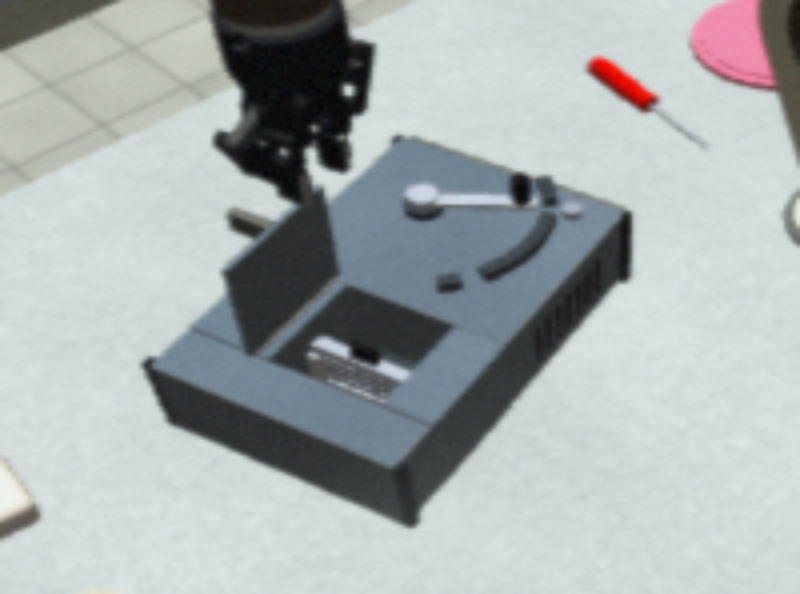

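Run:
```python
from h import *
c=load('w10');P=cloud(c)
for u,z in((( 190+376/3, 40+279/2.3),.102),((190+377/3,40+173/2.3),.082),((190+378/3,40+368/2.3),.082)):
    print(W2I(ray(c,u,z))*1000, P[int(u[1]),int(u[0])][2])
for v in range(222,276,8):
    p=P[v,316];print(v,W2I(p)*1000,p[2])
```

```text
[-16.90550886  69.58353705] 0.10251371793964531
[-62.2719647  69.8930126] 0.0749438363071997
[32.53452332 70.28809677] 0.08374006794034966
222 [43.74502128 70.32433006] 0.12146013906737307
230 [43.32976578 70.34162052] 0.1434717590084862
238 [42.67531376 70.35737649] 0.16368223337869914
246 [41.53614805 70.37209174] 0.18284908967384156
254 [40.81856579 70.38487568] 0.19935024825936287
262 [40.51984606 70.39603371] 0.2135719488332141
270 [40.28032014 70.40615218] 0.2264513479461474
```

{"method": "send_rows", "body": {
  "increments": [
    [[0.09,0,0.5,0,0,0],[0.08,-0.01,1,0,0,0],[0,0,1,0,0,0],[0,0,0.7,0,0,0],[0,0,0.4,0,0,0],[0,0,0.3,0,0,0],[0,0,0,0,0,0]]
  ]
}}

```text
clock: 14.92
eef_pos: [0.5221, 0.1625, 0.1229]
tool_rot: [-0.147, 0.989, -0.0, -0.001]
ft_force: [-1.1, 1.2, 0.4]
grip_width: 0.0343
```

Run:
```python
from h import *
goal(I(-19,70,94),YAW+180);c=snap('wrist','w11');snap("side","s11")
cv2.imwrite("pics/s11c.png",cv2.resize(load("s11")["color"][:,:,::-1][120:300,180:380],None,fx=4,fy=3.3))
```

```text
t 14.93 pos [0.5221 0.1625 0.1229] j [ 0.3   0.41 -0.07  1.09  0.    0.01] grip 0.0343 F [-1.1  1.2  0.4]
shift50 [-0.018 -0.002  0.579] rot10 [-0.    -0.015  0.003]
```

View pics/w11.png

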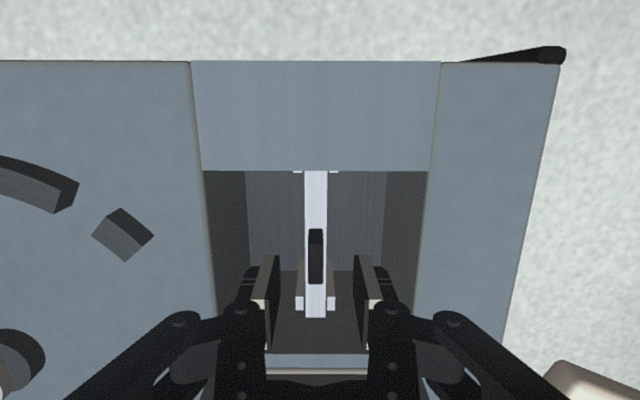

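View pics/s11c.png

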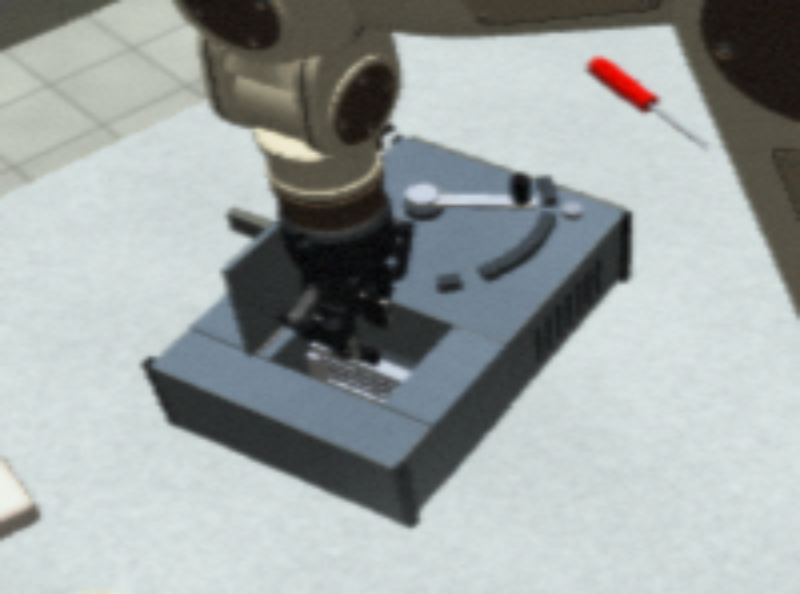

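The tab at (315,255) is centred between the pads and there is no contact force. I'll descend the last 29 mm and close.

{"method": "send_rows", "body": {
  "increments": [
    [[0,0,0.2,0,0,0],[0,0,0.2,0,0,0],[0,0,0.18,0,0,0],[0,0,0,0,0,0]]
  ]
}}

```text
clock: 15.52
eef_pos: [0.5214, 0.1623, 0.0942]
tool_rot: [-0.147, 0.989, -0.0, -0.001]
ft_force: [0.2, 0.2, 0.1]
grip_width: 0.0342
```

{"method": "send_rows", "body": {
  "increments": [
    [[0,0,0,0,0,0],[0,0,0,0,0,0],[0,0,0,0,0,0],[0,0,0,0,0,0],[0,0,0,0,0,0],[0,0,0,0,0,0]]
  ],
  "grip": 1
}}

```text
clock: 16.27
eef_pos: [0.5226, 0.1626, 0.0957]
tool_rot: [-0.147, 0.989, 0.0, 0.0]
ft_force: [-0.3, -0.5, 2.7]
grip_width: 0.0059
```

Run:
```python
from h import *
goal(I(-19,70,94),YAW+180);c=snap('wrist','w12')
```

```text
t 16.27 pos [0.5226 0.1626 0.0957] j [ 0.3   0.43 -0.11  1.03 -0.    0.01] grip 0.0059 F [-0.3 -0.5  2.7]
shift50 [-0.005 -0.001  0.035] rot10 [-0.     0.006  0.003]
```

View pics/w12.png

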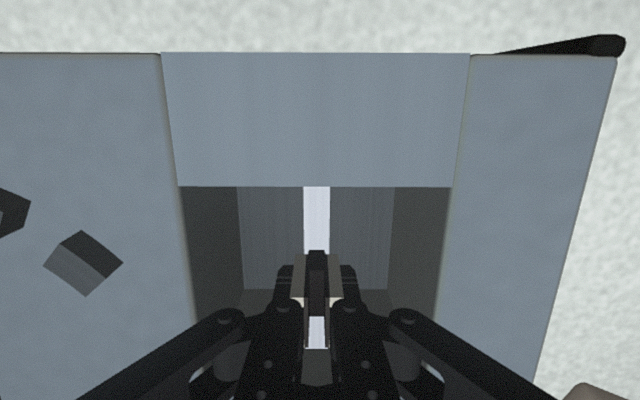

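{"method": "send_rows", "body": {
  "increments": [
    [[0,0,-0.1,0,0,0],[0,0,-0.2,0,0,0],[0,0,-0.3,0,0,0],[0,0,-0.4,0,0,0],[0,0,-0.4,0,0,0],[0,0,-0.4,0,0,0],[0,0,-0.4,0,0,0],[0,0,-0.2,0,0,0]]
  ]
}}

```text
clock: 17.32
eef_pos: [0.5229, 0.1628, 0.2175]
tool_rot: [-0.147, 0.989, 0.0, 0.001]
ft_force: [0.1, 0.2, -1.5]
grip_width: 0.0062
```

Run:
```python
from h import *
goal(I(-19,70,280),YAW+180);c=snap('wrist','w13');snap("side","s13")
cv2.imwrite("pics/s13c.png",cv2.resize(load("s13")["color"][:,:,::-1][120:300,180:380],None,fx=4,fy=3.3))
```

```text
t 17.32 pos [0.5229 0.1628 0.2175] j [0.3  0.34 0.09 1.31 0.   0.01] grip 0.0062 F [ 0.1  0.2 -1.5]
shift50 [-0.002 -0.002 -1.251] rot10 [0.    0.017 0.004]
```

View pics/w13.png

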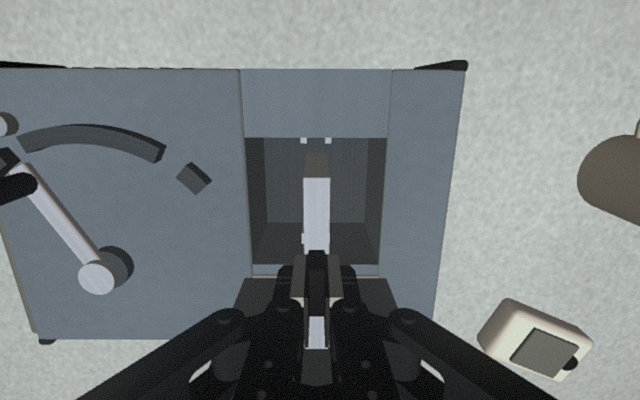

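View pics/s13c.png

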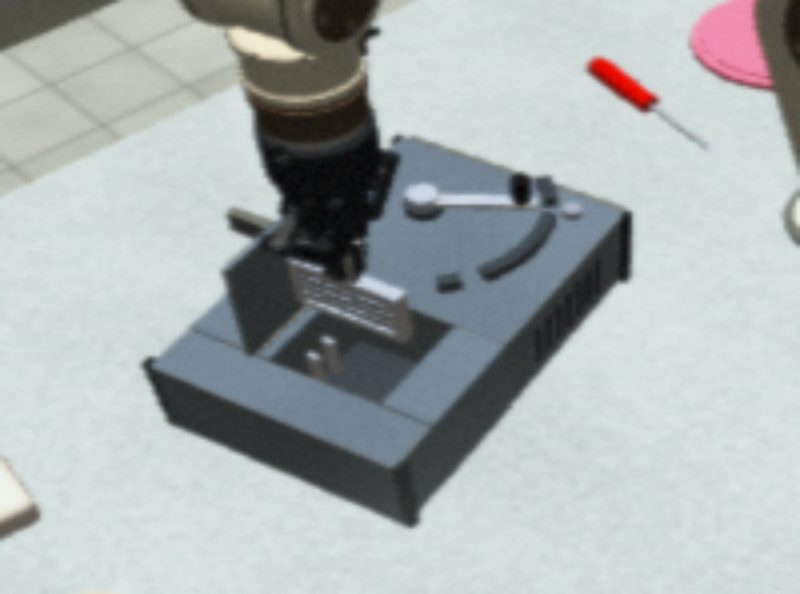

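{"method": "send_rows", "body": {
  "increments": [
    [[0.1,0,-0.3,0,0,0],[0.1,0,-0.4,0,0,0],[0.1,0,-0.35,0,0,0],[0.1,0,-0.2,0,0,0]]
  ]
}}

```text
clock: 17.92
eef_pos: [0.5029, 0.1567, 0.2788]
tool_rot: [-0.147, 0.989, 0.0, 0.0]
ft_force: [-0.5, 0.2, -0.7]
grip_width: 0.0061
```

Run:
```python
from h import *
goal([0.4145,-0.3045,.28],YAW+180)
```

```text
t 17.93 pos [0.5029 0.1567 0.2788] j [0.3  0.28 0.16 1.45 0.   0.01] grip 0.0061 F [-0.5  0.2 -0.7]
shift50 [ 4.377 -8.309 -0.026] rot10 [0.    0.003 0.004]
```

{"method": "send_rows", "body": {
  "increments": [
    [[0.1,-0.19,0,0,0,0],[0.2,-0.38,0,0,0,0],[0.3,-0.57,0,0,0,0],[0.3,-0.57,0,0,0,0],[0.3,-0.57,0,0,0,0],[0.3,-0.57,0,0,0,0],[0.3,-0.57,0,0,0,0],[0.3,-0.57,0,0,0,0]]
  ]
}}

```text
clock: 18.92
eef_pos: [0.4593, -0.0669, 0.2769]
tool_rot: [-0.147, 0.989, 0.0, -0.001]
ft_force: [0.6, 0.2, -1.5]
grip_width: 0.0062
```

{"method": "send_rows", "body": {
  "increments": [
    [[0.3,-0.57,0,0,0,0],[0.3,-0.57,0,0,0,0],[0.3,-0.57,0,0,0,0],[0.3,-0.57,0,0,0,0],[0.3,-0.57,0,0,0,0],[0.2,-0.38,0,0,0,0],[0.1,-0.19,0,0,0,0],[0,0,0,0,0,0]]
  ]
}}

```text
clock: 19.92
eef_pos: [0.4237, -0.2551, 0.2773]
tool_rot: [-0.146, 0.989, 0.0, -0.0]
ft_force: [0.3, 0.6, -1.8]
grip_width: 0.006
```

Run:
```python
from h import *
goal([0.4145,-0.3045,.28],YAW+180);snap('wrist','w14');snap('top','t14');snap('side','s14')
```

```text
t 19.93 pos [ 0.4237 -0.2551  0.2773] j [-0.54  0.22  0.07  1.43  0.   -0.84] grip 0.006 F [ 0.3  0.6 -1.8]
shift50 [ 0.461 -0.893 -0.055] rot10 [ 0.006 -0.004 -0.007]
```

View pics/w14.png

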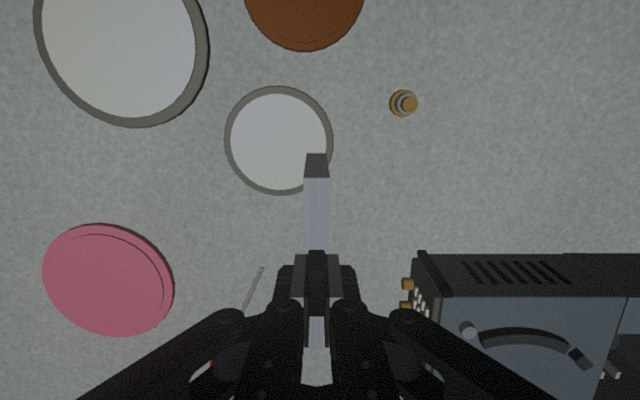

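View pics/t14.png

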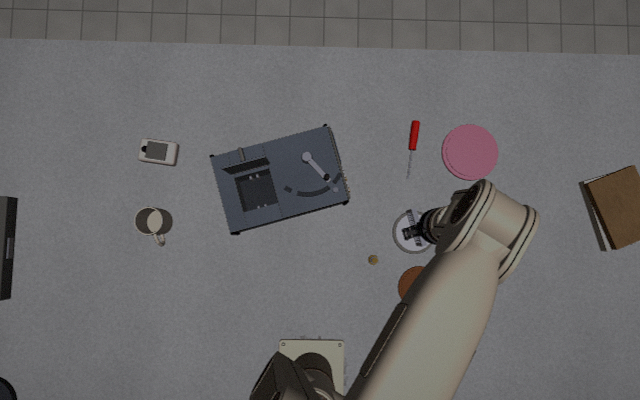

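View pics/s14.png

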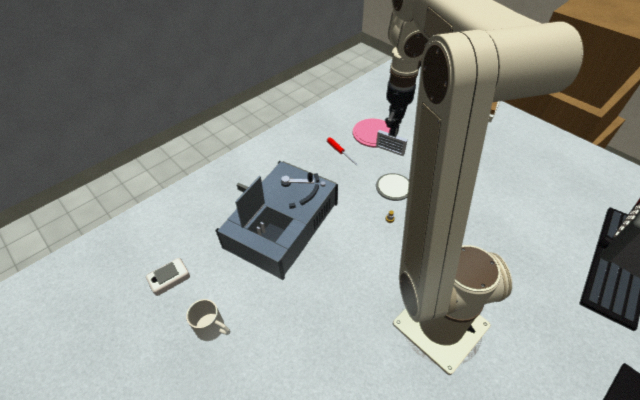

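The smaller white plate is at (279,140) in the wrist view, and the filter hangs upright in the jaws. I'll fix the plate's centre from this view.

Run:
```python
from h import *
c=load('w14')
E=np.array([ray(c,u,.01)[:2] for u in((225,140),(333,140),(279,85),(281,195))]);print(E,E.mean(0),np.ptp(E,axis=0))
p=E.mean(0);a=np.deg2rad(YAW)
goal([p[0]-.003*np.cos(a),p[1]-.003*np.sin(a),.275],YAW+180)
```

```text
[[ 0.43352416 -0.36331302]
 [ 0.39700995 -0.24252742]
 [ 0.35644409 -0.3185143 ]
 [ 0.47970139 -0.28330856]] [ 0.4166699  -0.30191583] [0.1232573 0.1207856]
t 20.07 pos [ 0.4244 -0.2539  0.2777] j [-0.54  0.22  0.07  1.43  0.   -0.84] grip 0.0062 F [-0.3 -0.4 -1.1]
shift50 [ 0.489 -0.874  0.053] rot10 [ 0.003 -0.001  0.008]
```

{"method": "send_rows", "body": {
  "increments": [
    [[0.1,-0.19,0,0,0,0],[0.15,-0.25,0,0,0,0],[0.13,-0.25,0,0,0,0],[0.08,-0.13,0,0,0,0],[0.03,-0.05,0,0,0,0],[0,0,0,0,0,0],[0,0,0,0,0,0],[0,0,0,0,0,0]]
  ]
}}

```text
clock: 21.08
eef_pos: [0.4139, -0.3029, 0.2779]
tool_rot: [-0.148, 0.989, -0.0, 0.0]
ft_force: [1.0, 0.3, -1.4]
grip_width: 0.0064
```

Run:
```python
from h import *
goal([.4138,-.3028,.275],YAW+180);c=snap('wrist','w15');t=snap('top','t15');snap('side','s15')
cv2.imwrite("pics/t15c.png",cv2.resize(t["color"][:,:,::-1][110:290,200:480],None,fx=2.8,fy=2.8))
cv2.imwrite("pics/s15c.png",cv2.resize(load("s15")["color"][:,:,::-1][90:240,230:430],None,fx=4,fy=4))
P=cloud(t)
p=P[150:175,225:275].reshape(-1,3);p=p[p[:,2]>.15];print("flap", W2I(p.mean(0)) if len(p) else None,p[:,2].max())
```

```text
t 21.07 pos [ 0.4139 -0.3029  0.2779] j [-0.63  0.25  0.12  1.44  0.   -0.93] grip 0.0064 F [ 1.   0.3 -1.4]
shift50 [0.    0.003 0.058] rot10 [-0.     0.001  0.007]
flap [0.04047973 0.06539058] 1.2787384395667838
```

View pics/w15.png

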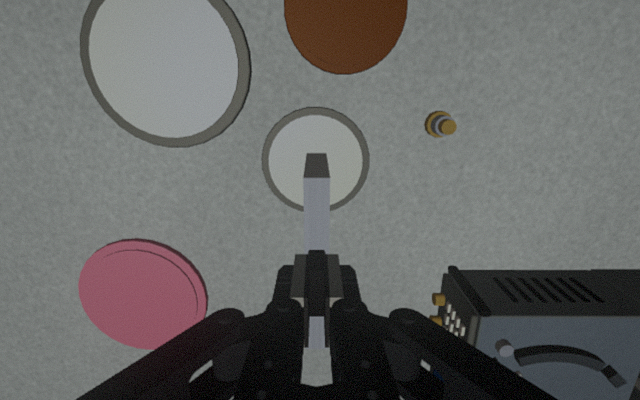

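View pics/t15c.png

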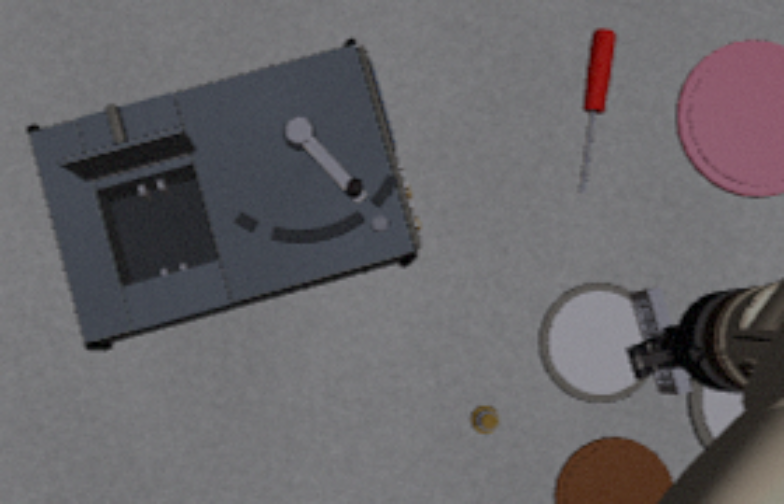

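View pics/s15c.png

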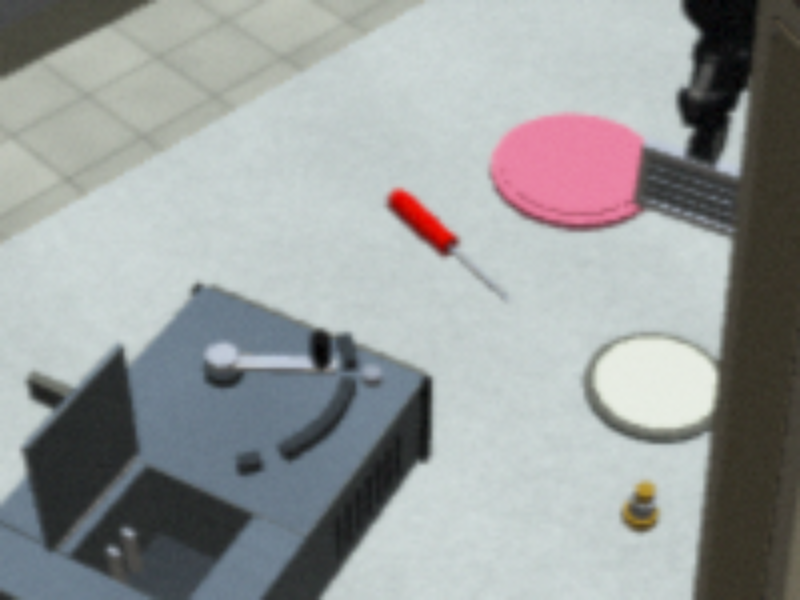

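Run:
```python
from h import *
t=load('t15');P=cloud(t)
print(proj(t,[.4167,-.302,.265]),proj(t,[.4167,-.302,.01]))
m=np.zeros(P.shape[:2],bool);m[205:260,422:450]=True
q=P[m];q=q[(q[:,2]>.15)&(q[:,2]<.5)]
f=q[(q[:,2]>.19)&(q[:,2]<.272)];print(len(f),f.min(0),f.max(0),f.mean(0))
c=load('w15');Pw=cloud(c)
for v in (158,165,172,185,200,220,240): print(v,Pw[v,316].round(4))
```

```text
[438.48036132 230.98103032] [413.35209698 232.23886292]
295 [ 0.36950482 -0.3208137   0.20153849] [ 0.46245899 -0.28221102  0.27085104] [ 0.4198193  -0.29766543  0.24468938]
158 [ 0.3731 -0.3156  0.2209]
165 [ 0.3731 -0.3156  0.2392]
172 [ 0.3731 -0.3156  0.2545]
185 [ 0.3763 -0.3146  0.2655]
200 [ 0.3829 -0.3126  0.266 ]
220 [ 0.3923 -0.3097  0.2659]
240 [ 0.4019 -0.3068  0.2662]
```

Run:
```python
from h import *
o=get_obs();print(np.abs(o["joint_vel"]).max(),o["grip_width"]);print(job_done())
```

```text
0.0021840172425552917 0.005976690984104774
the job is handed in; nothing more can be done
None
```

I swung the lever into the stud-marked notch, opened the flap and drew the filter straight up. I handed the job in at about 21 s with the filter held over the smaller white plate. The job reports no verdict, so these are my own last checks:

- **Lever:** it measured about 0.46 rad right after I moved it. The last top and side views still show it in the stud-marked notch.
- **Flap:** it measured about 1.54 rad after I released it. The last views show it still standing open by itself.
- **Filter:** its centre is at about (0.418, -0.302) against the plate centre at (0.417, -0.302). The frame's top edge is level at 0.266 m, which puts the underside about 206 mm above the bench, clear of both plate and instrument.
- **Grip and motion:** the gripper is holding the pull tab and the arm is still, with joint speeds at or below 0.002 rad/s.
- **Other things on the bench:** the screwdriver, mug, scanner and coupler look unmoved in the pictures. I did not measure their positions.

**Readings that disagreed:**
- The finger opening reads about 2 mm less than the tab's thickness, 6 mm against 8 mm. It also read low on the flap fin, so I take it as a bias.
- The top and wrist views put the plate's centre 1 to 4 mm apart.
- The plate measured 121–123 mm across in the wrist view, from points I read by hand, and about 139 mm from the top view's depth. The stated size is 130 mm.

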